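Stack two V-block supports and lay a stepped stem level on them

TASK

Set up the two supports on the jig plate and lay the bronze-coloured sculpture stem on them, level, ready for welding. Build from the bottom up: the low rusty riser squarely on the white outline with the large blue V-block centred on it, the tall aluminium riser squarely on the yellow outline with the small green V-block centred on it, both V grooves in line with each other. Then set the stem down gently in the two grooves, thick end in the large block and thin end in the small one, sticking out about equally at both ends, and leave the tape measure, magnet and wire brush where they are.

Things in the scene. Friction and masses are not known exactly. Their poses are not given: they have to be found in the camera images.
- outline_white: White painted rectangle, clear inside 54 (x) by 70 (y) mm, 5 mm lines: place of the low riser. It is on the jig plate, a fixed dark steel plate 270 x 100 x 10 mm. Origin: its centre on the plate's top, 10 mm above the bench; x along the plate's length, the line through both outlines (either way), z up. The outlines are 170 mm apart between centres; which is at which end varies.
- outline_yellow: Yellow painted square, clear inside 54 x 54 mm, 5 mm lines, on the same jig plate: place of the tall riser. Origin: its centre on the plate's top, 10 mm above the bench; x along the plate's length, parallel to the white outline's x, z up.
- riser_low: Low riser: solid rusty brown steel bar offcut, 50 mm (x) by 66 mm (y) by 25 mm high, about 0.64 kg. Origin: centre of its underside, z up. It lies flat on the bench at the start. On the outline its 50 mm side runs along the outline's x.
- riser_tall: Tall riser: bright aluminium block, 50 x 50 mm by 46 mm high, about 0.31 kg. Origin: centre of its underside, z up. It stands on the bench at the start; square, so any quarter turn will do.
- vee_large: Large V-block, painted blue, 0.64 kg: 40 mm long (x, the way the groove runs), 60 mm wide (y), 42 mm high, with a right-angled V groove in its top, 44 mm wide at the mouth, its bottom 20 mm above the underside. Origin: centre of its underside, z up. Stands on the bench, groove up; the same both ways round.
- vee_small: Small V-block, painted green, 0.36 kg: 40 mm long (x, the way the groove runs), 46 mm wide (y), 32 mm high, with a right-angled V groove in its top, 36 mm wide at the mouth, its bottom 14 mm above the underside. Origin: centre of its underside, z up. Stands on the bench, groove up; the same both ways round.
- stem: Bronze-brown pipe, 0.7 kg, 260 mm long. Origin: on its axis at mid-length; x along it to the thin end. Diameter 48.3 mm for x -130 to 0, cone 0 to 30, 26.9 for 30 to 130. Balances at x = -23. Lies level, axis 52 mm above the bench, in a fixed timber rest: board 270 x 90 x 12 with notched cheeks 70 wide, 18 thick, at x about -105 and 105, lower than the axis. On the supports the axis is 89 up.
- tape_measure: Bystander, leave alone: closed tape measure, black case with an orange disc on top, 70 x 66 x 36 mm, lying flat. Origin: under its centre.
- magnet: Bystander, leave alone: red arrow-shaped welding magnet lying flat, about 100 x 62 x 19 mm. Origin: under its centre.
- wire_brush: Bystander, leave alone: wooden-handled wire brush, about 270 x 28 x 38 mm, lying along its x. Origin: under its middle, at bench height.
Things that resemble listed ones, but are neither listed nor needed, are in the scene too. What is shaped like the riser_tall but purple or red is not meant.

How it is judged (in metres and radians):
On the way, in this order (a step that is already met when the one before it is completed fails the run):
1. both risers stand on their outlines (horizontal distance between riser_low and outline_white below 0.01 m and angle between the x axis of riser_low and the x axis of outline_white, either way round below 0.14 rad and angle between each of riser_low, riser_tall's own z axis and vertical below 0.04 rad and z of riser_low in the frame of outline_white between -0.003 and 0.003 m and horizontal distance between riser_tall and outline_yellow below 0.01 m and (angle between the x axis of riser_tall and the x axis of outline_yellow, either way round below 0.14 rad or angle between the x axis of riser_tall and the y axis of outline_yellow, either way round below 0.14 rad) and z of riser_tall in the frame of outline_yellow between -0.003 and 0.003 m), for 0.2 s.
2. the V-blocks stand on their risers, large on low and small on tall, grooves in line (all of step 1 and horizontal distance between vee_large and riser_low below 0.01 m and angle between the x axis of vee_large and the x axis of outline_white, either way round below 0.14 rad and angle between each of vee_large, vee_small's own z axis and vertical below 0.05 rad and z of vee_large in the frame of riser_low between 0.022 and 0.028 m and horizontal distance between vee_small and riser_tall below 0.01 m and angle between the x axis of vee_small and the x axis of outline_yellow, either way round below 0.14 rad and z of vee_small in the frame of riser_tall between 0.043 and 0.049 m), for 0.2 s.
3. the stem lies level in both grooves, thick end in the large block (all of step 2 and x of outline_white in the frame of stem between -0.103 and -0.067 m and x of outline_yellow in the frame of stem between 0.067 and 0.103 m and height (world z) of stem between 0.0852 and 0.0932 m and angle between stem's own x axis and vertical between 1.5308 and 1.6108 rad and angle between the x axis of stem and the x axis of outline_white, either way round below 0.12 rad), for 0.2 s.
At the end, for the whole second after the job is handed in: Risers flat on their outlines (10 mm, 8 deg), V-blocks flat on their risers (10 mm, grooves 8 deg to the plate), stem level in both (2.3 deg; axis 85-93 mm up; 7 deg to the plate), thick end over white, outlines 85 +/- 18 mm from mid-length; all released and at rest (all of step 3 and linear speed of each of riser_low, riser_tall, vee_large, vee_small, stem below 0.01 m/s); the robot touches nothing.
It fails at once if the tape measure was moved by over 25 mm (distance of tape_measure from where it was at the start of the episode above 0.025 m).
It fails at once if the welding magnet was moved by over 25 mm (distance of magnet from where it was at the start of the episode above 0.025 m).
It fails at once if the wire brush was moved by over 25 mm (distance of wire_brush from where it was at the start of the episode above 0.025 m).
It fails at once if the stem was dropped or banged down on the supports: over 0.35 m/s just above its seat (horizontal distance between stem and outline_white below 0.12 m and height (world z) of stem below 0.105 m and linear speed of stem above 0.35 m/s).
It also fails if it takes over 125 s, if anything falls off the work surface, if the arm or the gripper's body presses on something with over 40 N, if the wrist force passes 120 N, or if a joint passes its speed limit or range.

ROBOT

A 6-joint arm with a two-finger parallel gripper is mounted at the origin on the work surface. World frame = base frame: x ahead of the robot, y to its left, z up, the work surface at z = 0. Lengths are in mm, angles in rad, forces in N, time in s.
With the tool pointing down it reaches from about 350 to 775 mm from the base axis. Payload 7.3 kg.
Tool frame: the origin (TCP) lies at the very end of the fingers, on their centre line; the grasp point (between the pads) lies 19 mm behind it; z points along the fingers, y is the line along which they close (so a half turn about z gives the same grasp; the last joint's range is limited). The gripper opens to 92 mm and grips with 3 to 60 N. Pads are 19 mm wide; open, the fingers measure 130 mm over their backs; the gripper's body (75 mm by 190 mm) begins 47 mm behind the grasp point.
Start: joints at [-1.25, 0.342, 1.524, -0, 1.275, -0.146], TCP at [236.29, -468.841, 226.741] pointing down, gripper open.
Joint ranges: [-2.53, 2.53], [-0.77, 2.02], [0.04, 2.7], [-1, 4.14], [0.28, 2.66], [-3.11, 3.11]. Speed limits (rad/s): [2.57, 2.57, 3.14, 3.14, 3.14, 3.14].

INTERFACE

Orientations are given as [roll, pitch, yaw] about the fixed x, y, z axes, in that order (R = Rz(yaw) Ry(pitch) Rx(roll)).
In Python, from plant import get_obs, vision, workorder gives the robot as it stands.
- The arm moves only by the shell command python3 -m pendant 'ROWS' [OPENING]. ROWS is a JSON object of lists of equal length, an entry for each row: "dp": the shift along the tool's x, y, z in m, a list of three; "rotation": the turn, a rotation vector about the tool's x, y, z in rad, a list of three. A call has 1 to 8 rows; each row is the pose to reach, as a shift and turn from the pose commanded when the call began, along the tool's axes at that moment; what a row does not reach only later rows make up. A row lasts 1/8 s, in which the tool goes at most 62.5 mm and 10.7 degrees, less where a joint would pass 70% of its speed; a pose out of reach is approached as far as the arm can. A call with a gripper value outside its range is refused whole. OPENING is the finger opening in m, from 0 to 0.0918, set as the call begins (- or left out, the last holds). The fingers move at their own pace and stop on an object; the grip force is fixed at half the most. Time passes only in rows, so rows that repeat a pose let the fingers close. It gives the time, the measured TCP pose, the force, the opening and the grip force at its end, in the units of the state.
- get_obs(): the state, without advancing time (a new reading comes with each control period).
- vision.capture(name): name is "scene" or "top" or "wrist"; returns a dict with "pixels" (420x560x3 uint8, red, green, blue), "vfov" (degrees; the focal length in pixels is half the picture's height over the tangent of half this angle, whatever the lens; pixels are square), "cx", "cy" (the principal point, pixels), "pose" (4x4, takes a point from camera to world coordinates); the wrist camera has in their place "T_tool_cam" (4x4, takes a point from camera to tool coordinates, whose origin is the TCP and whose axes are the flange's). Camera axes: x right, y up, looking along -z (the intrinsics and any distortion apply to the point x, -y, -z); pixel columns grow to the right and rows downward; lengths in mm; the calibration is good to about 2 mm. A picture is of the moment at which its call begins: read the wrist's pose just before it. There is no depth.
- workorder.close_job(): hands the job in; it is judged then, once.
The state is a dict: "time": time; "joint_positions": joint angles; "dq": joint speeds; "tau": joint torques, N m; "tool_pos": TCP position; "tcp_rot": TCP orientation; "contact_force": force on the tool from outside, world axes, zero at the start; "moment": the same for the moment, N m; "grip_width": finger opening in mm; "finger_force": force on a finger pad.
Only numpy, scipy, OpenCV 4.12 (cv2) and the standard library are available. Lean on these libraries where they do the work, as an engineer would, in place of code of your own. Each camera call takes 0.05 s, during which the arm holds its last target. There are 200 camera calls.

## Working session

There is one attempt and no reset: what is moved stays moved. The work goes in short steps, Python scripts to look and compute and a shell command to move; the robot and the scene stay as the last step left them, time stands still between calls to the robot, and variables do not carry over. Pictures are saved under pics/ and viewed, at most 18 in all, crops included, and the job is handed in when it is done.

```bash
ls; mkdir -p pics
python3 - <<'E'
from plant import get_obs, vision
import cv2,numpy as np
o=get_obs();print(o)
for n in("top","scene"):
    c=vision.capture(n);cv2.imwrite(f"pics/{n}0.png",cv2.cvtColor(c["pixels"],cv2.COLOR_RGB2BGR))
    print(n,c["vfov"],c["cx"],c["cy"],c["pose"],[k for k in c])
    np.savez(f"{n}0.npz",**c)
c=vision.capture("wrist");print({k:v for k,v in c.items() if k!="pixels"})
E
```

```text
pics
{'time': 0.0, 'joint_positions': array([-1.25001170e+00,  3.42728034e-01,  1.52501920e+00, -1.48232050e-05,
        1.27537873e+00, -1.45988418e-01]), 'dq': array([-0.00049458, -0.00110232, -0.00202233,  0.0013751 , -0.0013329 ,
        0.00117313]), 'tau': array([-1.42010569e-03, -4.31248248e+01, -2.44220603e+01,  7.17214867e-02,
        5.59448591e-02, -1.08560885e-04]), 'tool_pos': array([ 236.14642558, -468.4409524 ,  226.04143759]), 'tcp_rot': array([-3.14007359e+00, -2.09027331e-04,  4.66777215e-01]), 'contact_force': array([0.6982924 , 0.3221008 , 0.20463792]), 'moment': array([-0.015948  , -0.01579617,  0.00953047]), 'finger_force': 0.0, 'grip_width': 92.10799100541793}
top 57.01884893227743 274.7901180477964 209.69117728316292 [[-6.86608696e-03  9.94232568e-01 -1.07025497e-01  5.06245152e+02]
 [-9.99871376e-01 -8.37727827e-03 -1.36767324e-02  9.70088842e+00]
 [-1.44944351e-02  1.06917825e-01  9.94162205e-01  9.25991463e+02]
 [ 0.00000000e+00  0.00000000e+00  0.00000000e+00  1.00000000e+00]] ['pixels', 'vfov', 'cx', 'cy', 'pose']
scene 55.025192961574234 279.14610807475674 218.1414233367274 [[ 1.27209638e-01 -5.60643846e-01  8.18227466e-01  1.48180780e+03]
 [ 9.91859034e-01  6.70982498e-02 -1.08228838e-01 -7.03846543e+01]
 [ 5.77620140e-03  8.25334055e-01  5.64615208e-01  6.62727282e+02]
 [ 0.00000000e+00  0.00000000e+00  0.00000000e+00  1.00000000e+00]] ['pixels', 'vfov', 'cx', 'cy', 'pose']
{'vfov': 59.95975383310065, 'cx': 283.9486283529618, 'cy': 201.0473067617215, 'T_tool_cam': array([[-7.56878249e-04,  9.52915892e-01,  3.03233787e-01,
         8.22912925e+01],
       [ 9.99999666e-01,  8.14371198e-04, -6.31501541e-05,
         1.25511261e+00],
       [-3.07121648e-04,  3.03233638e-01, -9.52916191e-01,
        -1.58353002e+02],
       [ 0.00000000e+00,  0.00000000e+00,  0.00000000e+00,
         1.00000000e+00]])}
```

Run:
```python
import cv2
i=cv2.imread("pics/top0.png");cv2.imwrite("pics/top0b.png",cv2.resize(i,(800,600),interpolation=cv2.INTER_CUBIC))
```

```text
(no output)
```

View pics/top0b.png

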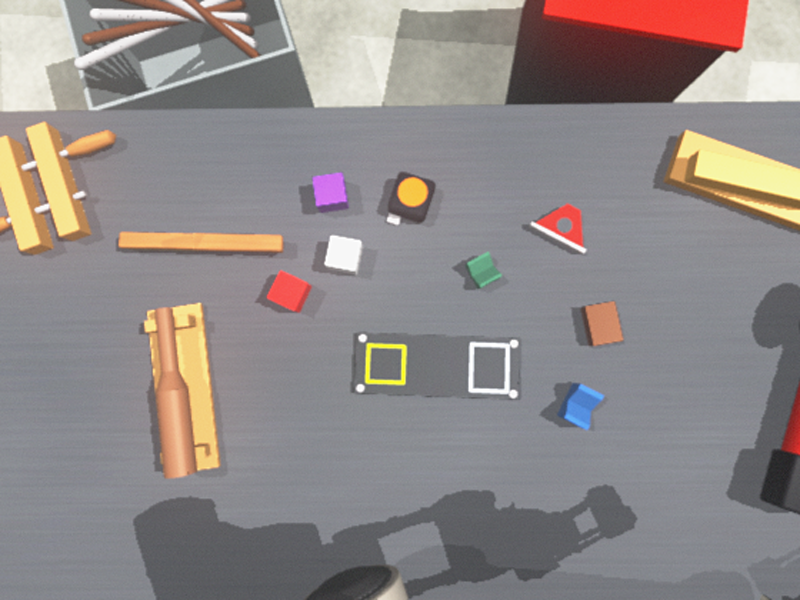

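View pics/scene0.png

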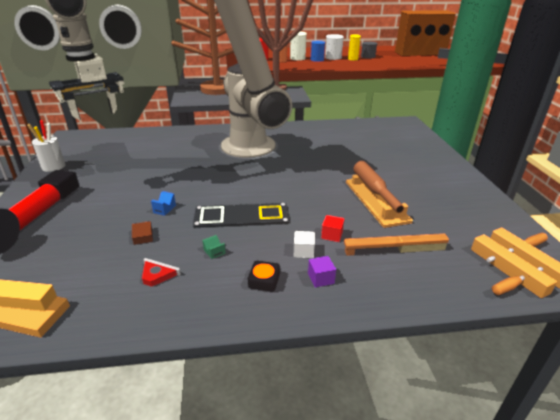

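The top view shows (in 800x600 pixels):
- **Plate:** yellow outline at (386,364), white outline at (490,367).
- **Parts to use:** rusty riser (603,323), blue V (582,405), green V (484,270). The stem lies in its rest, thick end at (177,470) and thin end at (164,312).
- **Tall riser candidates:** purple (330,190), red (288,292) and silver-white (343,254). The silver-white one fits bright aluminium, because purple and red are excluded.

I'll confirm that in an enlarged crop.

```bash
cat > h.py <<'E'
import numpy as np,cv2
from scipy.spatial.transform import Rotation as R
from plant import get_obs,vision
def ray(c,px,z,tool=None):
    "pixels (n,2) -> world points on plane z"
    px=np.atleast_2d(np.asarray(px,float));f=210/np.tan(np.radians(c["vfov"])/2)
    T=np.array(c["pose"]) if "pose" in c else tool@np.array(c["T_tool_cam"])
    d=np.c_[(px[:,0]-c["cx"])/f,-(px[:,1]-c["cy"])/f,-np.ones(len(px))]@T[:3,:3].T
    o=T[:3,3];return o+d*((z-o[2])/d[:,2])[:,None]
def toolT(o=None):
    o=o or get_obs();T=np.eye(4);T[:3,:3]=R.from_euler("xyz",o["tcp_rot"]).as_matrix();T[:3,3]=o["tool_pos"];return T
def snap(name,file,scale=1.4):
    T=toolT();c=dict(vision.capture(name));np.savez(file+".npz",T=T,**c)
    cv2.imwrite(f"pics/{file}.png",cv2.resize(cv2.cvtColor(c["pixels"],cv2.COLOR_RGB2BGR),None,fx=scale,fy=scale,interpolation=cv2.INTER_CUBIC))
def rect(P):
    "4 corners in order -> centre, angle of edge 0-1 (deg), edge lengths"
    P=np.asarray(P)[:,:2];e=P[1]-P[0]+P[2]-P[3];L=[np.linalg.norm(P[(i+1)%4]-P[i]) for i in range(4)]
    return P.mean(0).round(1),np.degrees(np.arctan2(e[1],e[0])).round(1),np.round(L,1)
def go(x,y,z,yawdeg):
    "delta in tool axes (m) and rotation vector to reach a tool-down pose; yaw modulo 180"
    T=toolT();cur=R.from_matrix(T[:3,:3]);y0=get_obs()["tcp_rot"][2]
    yaw=y0+(np.radians(yawdeg)-y0+np.pi/2)%np.pi-np.pi/2
    tgt=R.from_euler("xyz",[np.pi,0,yaw]);dp=T[:3,:3].T@(np.array([x,y,z])-T[:3,3])/1000
    rv=(cur.inv()*tgt).as_rotvec();print("dp",dp.round(4),"rv",rv.round(3),"rows>=",max(np.linalg.norm(dp)/.0625,np.linalg.norm(rv)/.187).round(1),"q6",get_obs()["joint_positions"][5].round(2))
E
python3 - <<'E'
from h import *
c=np.load("top0.npz");s=.7
for n,p,z in[("yel",(386,364),10),("whi",(490,367),10),("low",(603,323),25),("blue",(582,405),42),("green",(484,270),32),("tall",(343,254),46),("stemthick",(177,470),60),("thin",(164,312),60),("tape",(412,195),36),("red",(288,292),46),("purple",(330,190),46),("mag",(562,228),15)]:
    print(n,ray(c,np.array(p)*s,z)[0].round())
i=cv2.imread("pics/top0.png");a=i[115:300,175:455];cv2.imwrite("pics/crop1.png",cv2.resize(a,(800,529),interpolation=cv2.INTER_CUBIC))
E
```

```text
yel [498.  34.  10.]
whi [ 492. -137.   10.]
low [ 562. -320.   25.]
blue [ 432. -274.   42.]
green [ 650. -128.   32.]
tall [676. 102.  46.]
stemthick [339. 354.  60.]
thin [583. 384.  60.]
tape [776. -11.  36.]
red [615. 190.  46.]
purple [783. 123.  46.]
mag [ 722. -262.   15.]
```

View pics/crop1.png

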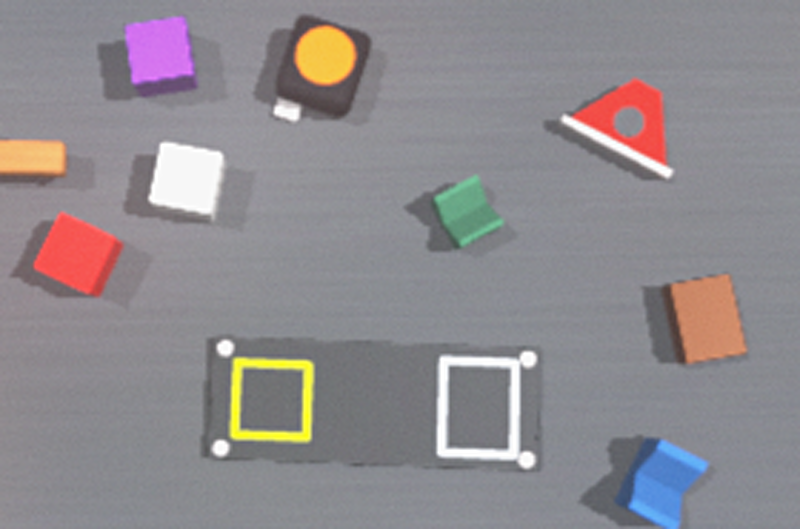

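The crop confirms the aluminium riser at crop (187,180): it is white-grey, and the red (78,255) and purple (160,53) blocks are excluded. Next I'll read corner pixels for the poses.

Run:
```python
from h import *
c=np.load("top0.npz")
D={"low":([(669,285),(727,275),(746,352),(688,362)],25),"yel":([(232,358),(313,361),(311,441),(231,439)],10),
"whi":([(439,356),(520,358),(518,458),(437,456)],10),"tall":([(160,143),(223,151),(212,212),(150,203)],46)}
for n,(p,z) in D.items(): print(n,*rect(ray(c,np.array(p)/2.857+[175,115],z)))
go(480,-320,300,75)
```

```text
low [ 561.3 -320.7] -80.7 [48.1 63.9 47.7 63.9]
yel [498.   34.1] -92.2 [67.1 65.4 65.7 66.3]
whi [ 491.  -135.7] -91.8 [66.7 81.5 66.  81.6]
tall [677.7 101.3] -98.4 [51.7 50.8 50.8 49.9]
dp [ 0.2846 -0.023  -0.0737] rv [-0.001 -0.001 -0.842] rows>= 4.7 q6 -0.15
```

```bash
python3 -c "
from h import *
go(561,-321,130,9.3)"
```

```text
dp [0.3565 0.0145 0.0962] rv [-0.001  0.     0.304] rows>= 5.9 q6 -0.15
```

```bash
python3 -m pendant '{"dp":[[0.06,0.003,0.016],[0.12,0.005,0.032],[0.18,0.007,0.048],[0.24,0.01,0.064],[0.3,0.012,0.08],[0.3565,0.0145,0.096],[0.3565,0.0145,0.096],[0.3565,0.0145,0.096]],"rotation":[[0,0,0.05],[0,0,0.1],[0,0,0.15],[0,0,0.2],[0,0,0.25],[0,0,0.304],[0,0,0.304],[0,0,0.304]]}'
python3 -c "
from h import *
print(get_obs()['dq'].round(3));snap('wrist','w1')"
```

```text
time: 1.15
tool_pos: [560.8, -321.3, 130.3]
tcp_rot: [-3.141, 0.001, 0.164]
contact_force: [-0.4, -0.4, -0.9]
grip_width: 91.9
finger_force: 0.0
[-0.029 -0.024  0.005 -0.002 -0.001  0.   ]
```

View pics/w1.png

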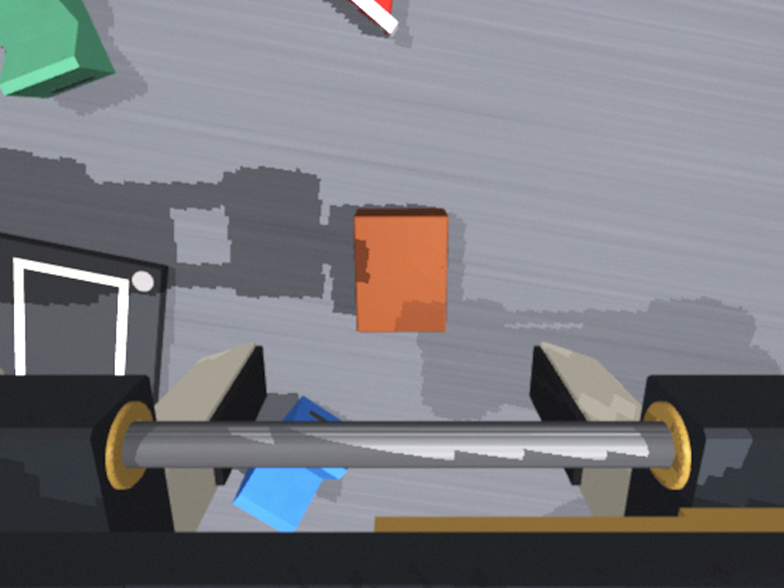

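The rusty riser's top face has corners (355,216), (447,216), (445,331), (357,331), square to the fingers. The wrist picture's accuracy now gets checked against the top view.

```bash
python3 -c "
from h import *
c=np.load('w1.npz')
print(rect(ray(c,np.array([(355,216),(447,216),(445,331),(357,331)])/1.4,25,c['T'])))
print(rect(ray(c,np.array([(13,258),(130,280),(117,375),(16,375)])/1.4,10,c['T'])))
go(561,-320.7,4,9.3)"
```

```text
(array([ 563.3, -324. ]), np.float64(-80.7), array([48. , 65. , 49.3, 65. ]))
(array([ 497.7, -136.7]), np.float64(-86.6), array([65.4, 63.2, 61.6, 75.3]))
dp [ 0.0008 -0.0011  0.1268] rv [0. 0. 0.] rows>= 2.0 q6 0.77
```

```bash
python3 -m pendant '{"dp":[[0.001,0.001,0.06],[0.001,0.001,0.11],[0.001,0.001,0.126],[0.001,0.001,0.126]],"rotation":[[0,0,0],[0,0,0],[0,0,0],[0,0,0]]}'
python3 -m pendant '{"dp":[[0,0,0],[0,0,0],[0,0,0],[0,0,0],[0,0,0],[0,0,0]],"rotation":[[0,0,0],[0,0,0],[0,0,0],[0,0,0],[0,0,0],[0,0,0]]}' 0.03
python3 -m pendant '{"dp":[[0,0,-0.02],[0,0,-0.05],[0,0,-0.09],[0,0,-0.09]],"rotation":[[0,0,0],[0,0,0],[0,0,0],[0,0,0]]}'
python3 -c "
from h import *
go(491,-136,94,-2.3)"
```

```text
time: 1.7
tool_pos: [561.8, -323.0, 5.1]
tcp_rot: [-3.141, 0.0, 0.162]
contact_force: [-0.4, 1.0, 1.1]
grip_width: 91.8
finger_force: 0.0
time: 2.45
tool_pos: [562.5, -322.3, 5.0]
tcp_rot: [3.141, -0.0, 0.163]
contact_force: [-0.9, -0.5, 2.2]
grip_width: 49.7
finger_force: 30.0
time: 2.95
tool_pos: [564.0, -323.3, 98.2]
tcp_rot: [3.137, -0.005, 0.163]
contact_force: [0.1, -0.1, -7.5]
grip_width: 49.9
finger_force: 30.0
dp [-0.0417 -0.1967  0.0031] rv [ 0.004 -0.005  0.203] rows>= 3.2 q6 0.77
```

```bash
python3 -m pendant '{"dp":[[-0.01,-0.05,0],[-0.02,-0.1,0],[-0.03,-0.15,0],[-0.0417,-0.1967,0.003],[-0.0417,-0.1967,0.003],[-0.0417,-0.1967,0.003]],"rotation":[[0,0,0.05],[0,0,0.1],[0,0,0.15],[0.004,-0.005,0.203],[0.004,-0.005,0.203],[0.004,-0.005,0.203]]}'
python3 -c "
from h import *
snap('wrist','w2')"
```

```text
time: 3.7
tool_pos: [489.1, -134.8, 90.9]
tcp_rot: [-3.138, 0.006, -0.039]
contact_force: [1.0, -0.2, -7.7]
grip_width: 49.7
finger_force: 30.0
```

View pics/w2.png

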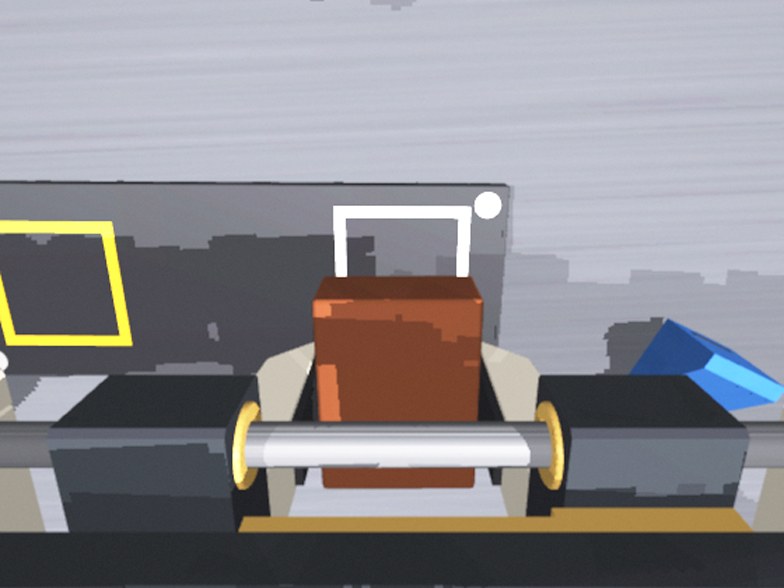

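White outline far corners are at (333,206) and (471,206). The riser's lower far edge runs (327,277)-(473,277). The yellow corners are (-, hidden), (112,222), (132,345), (10,343).

```bash
python3 -c "
from h import *
c=np.load('w2.npz');T=c['T'];print(T[:3,3])
a=ray(c,np.array([(333,206),(471,206),(112,222),(132,345)])/1.4,10,T);b=ray(c,np.array([(327,277),(473,277)])/1.4,86,T)
print(a.round(1),b.round(1))
xa=T[:2,0]
print('white c',a[:2,:2].mean(0)-40*xa,'riser c',b[:,:2].mean(0)-33*xa, np.degrees(np.arctan2(*(a[1]-a[0])[1::-1])),np.degrees(np.arctan2(*(b[1]-b[0])[1::-1])))
go(491,-136,16.5,-2.3)"
```

```text
[ 489.1006939  -134.76123609   90.89156259]
[[ 533.9 -107.1   10. ]
 [ 531.3 -171.9   10. ]
 [ 530.4   -1.5   10. ]
 [ 466.4    1.9   10. ]] [[ 522.6 -113.6   86. ]
 [ 520.7 -162.5   86. ]]
white c [ 492.6030235  -137.93306969] riser c [ 488.6346981  -136.76694424] -92.26306754765918 -92.23317357644447
dp [0.002  0.0008 0.0746] rv [-0.003  0.006  0.   ] rows>= 1.2 q6 1.19
```

```bash
python3 -m pendant '{"dp":[[0.0035,0.001,0.04],[0.0035,0.001,0.065],[0.0035,0.001,0.073],[0.0035,0.001,0.075],[0.0035,0.001,0.076],[0.0035,0.001,0.0765]],"rotation":[[-0.003,0.006,0],[-0.003,0.006,0],[-0.003,0.006,0],[-0.003,0.006,0],[-0.003,0.006,0],[-0.003,0.006,0]]}'
```

```text
time: 4.5
tool_pos: [493.0, -136.0, 16.0]
tcp_rot: [3.141, -0.002, -0.04]
contact_force: [-0.5, -0.2, -7.3]
grip_width: 49.6
finger_force: 30.0
```

```bash
python3 -m pendant '{"dp":[[0,0,0.0008],[0,0,0.0014],[0,0,0.0014]],"rotation":[[0,0,0],[0,0,0],[0,0,0]]}'
python3 -m pendant '{"dp":[[0,0,0],[0,0,0],[0,0,0],[0,0,0]],"rotation":[[0,0,0],[0,0,0],[0,0,0],[0,0,0]]}' 0.085
python3 -m pendant '{"dp":[[0,0,-0.04],[0,0,-0.1],[-0.0,0,-0.125],[0,0,-0.125]],"rotation":[[0,0,0],[0,0,0],[0,0,0],[0,0,0]]}' 0.0918
python3 -c "
from h import *
snap('wrist','w3')
go(677.5,101,140,-8.4)"
```

```text
time: 4.88
tool_pos: [492.8, -135.8, 14.9]
tcp_rot: [3.141, -0.002, -0.04]
contact_force: [-2.5, 0.6, 5.1]
grip_width: 50.0
finger_force: 30.0
time: 5.38
tool_pos: [492.4, -135.7, 13.8]
tcp_rot: [-3.141, -0.001, -0.04]
contact_force: [0.5, -0.3, -0.0]
grip_width: 83.1
finger_force: 0.0
time: 5.88
tool_pos: [493.4, -136.2, 140.8]
tcp_rot: [3.14, -0.005, -0.04]
contact_force: [-0.2, 0.2, -1.0]
grip_width: 91.8
finger_force: 0.0
dp [ 0.1754 -0.244  -0.0005] rv [ 0.    -0.002  0.106] rows>= 4.8 q6 1.19
```

View pics/w3.png

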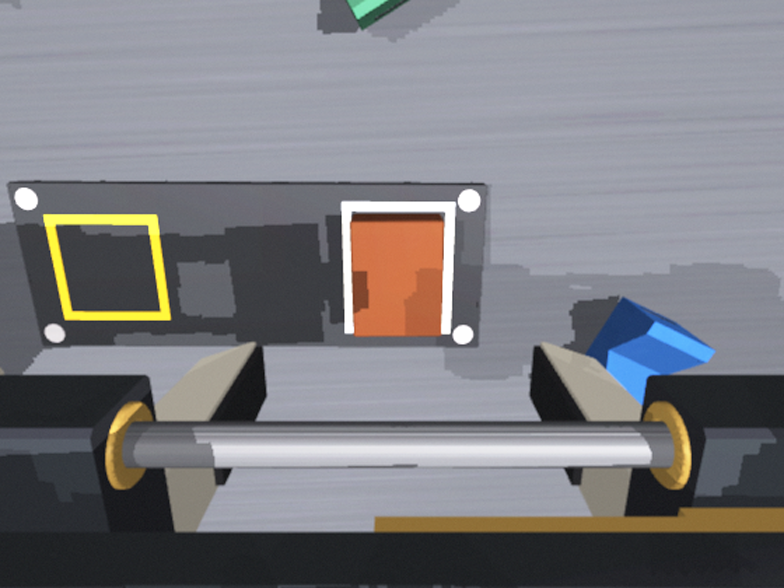

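The riser sits inside the white outline: its top corners are (350,220), (444,220), (442,336), (351,336), and the yellow outer corners are (43,214), (157,214), (170,319), (65,319).

```bash
python3 -c "
from h import *
c=np.load('w3.npz');T=c['T']
print(rect(ray(c,np.array([(43,214),(157,214),(170,319),(65,319)])/1.4,10,T)))
print(rect(ray(c,np.array([(350,220),(444,220),(442,336),(351,336)])/1.4,35,T)))
a=ray(c,np.array([(342,202),(455,202)])/1.4,10,T);print(a[:,:2].mean(0)-40*T[:2,0])"
python3 -m pendant '{"dp":[[0.035,-0.049,0],[0.07,-0.098,0],[0.105,-0.147,0],[0.14,-0.196,0],[0.1754,-0.244,0],[0.1754,-0.244,0],[0.1754,-0.244,0]],"rotation":[[0,0,0.02],[0,0,0.04],[0,0,0.06],[0,0,0.08],[0,-0.002,0.106],[0,-0.002,0.106],[0,-0.002,0.106]]}'
python3 -c "
from h import *
snap('wrist','w4')"
```

```text
(array([500.3,  32.4]), np.float64(-92.4), array([65.1, 64.3, 63.9, 64.3]))
(array([ 493.7, -137.2]), np.float64(-92.4), array([49.3, 65.9, 51.2, 65.9]))
[ 492.25775722 -138.17237062]
time: 6.8
tool_pos: [676.2, 100.7, 136.7]
tcp_rot: [3.141, 0.005, -0.146]
contact_force: [0.2, 0.2, 0.0]
grip_width: 92.0
finger_force: 0.0
```

View pics/w4.png

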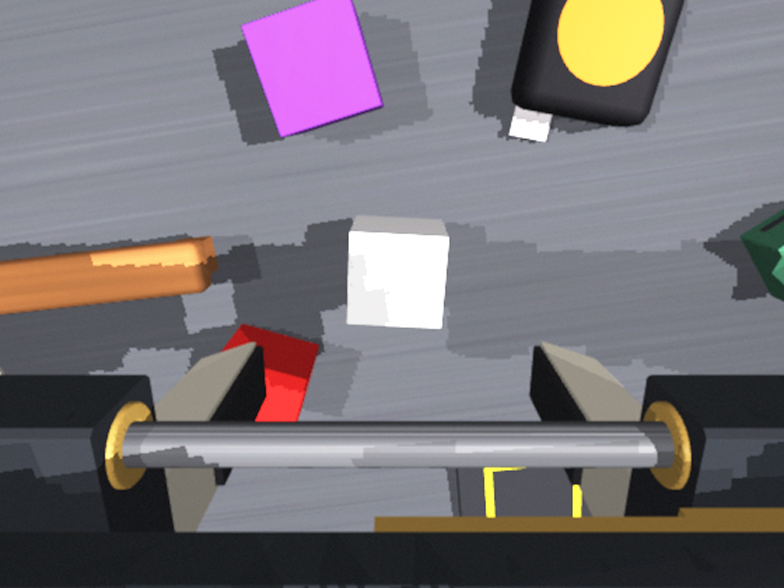

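The silver riser's top corners are (349,231), (448,236), (442,329), (347,324). The red block's nearest edge and the brush end at (212,240) both leave room for the fingers.

```bash
python3 -c "
from h import *
c=np.load('w4.npz');T=c['T']
p=rect(ray(c,np.array([(349,231),(448,236),(442,329),(347,324)])/1.4,46,T));print(p)
print(ray(c,np.array([(320,343),(243,325)])/1.4,46,T),ray(c,np.array([(212,240)])/1.4,20,T))
go(p[0][0]-1,p[0][1]+.7,14,p[1]+90)"
```

```text
(array([679.5,  99.5]), np.float64(-101.5), array([49.3, 50.3, 50.2, 50. ]))
[[651.28066858 144.97266288  46.        ]
 [667.41649579 183.13057314  46.        ]] [[709.79199437 197.9698353   20.        ]]
dp [ 0.0027 -0.0006  0.1235] rv [0.001 0.004 0.054] rows>= 2.0 q6 1.75
```

```bash
python3 -m pendant '{"dp":[[0.0025,-0.0005,0.05],[0.0025,-0.0005,0.1],[0.0025,-0.0005,0.122],[0.0025,-0.0005,0.122]],"rotation":[[0,0,0.045],[0,0.004,0.045],[0,0.004,0.045],[0,0.004,0.045]]}'
python3 -m pendant '{"dp":[[0,0,0],[0,0,0],[0,0,0],[0,0,0],[0,0,0],[0,0,0]],"rotation":[[0,0,0],[0,0,0],[0,0,0],[0,0,0],[0,0,0],[0,0,0]]}' 0.03
python3 -m pendant '{"dp":[[0,0,-0.03],[0,0,-0.08],[0,0,-0.11],[0,0,-0.11]],"rotation":[[0,0,0],[0,0,0],[0,0,0],[0,0,0]]}'
python3 -c "
from h import *
go(499,33.8,110,-2.3)"
```

```text
time: 7.35
tool_pos: [677.7, 99.5, 15.0]
tcp_rot: [3.141, 0.002, -0.193]
contact_force: [1.1, 0.3, 0.1]
grip_width: 91.8
finger_force: 0.0
time: 8.1
tool_pos: [679.8, 101.2, 17.3]
tcp_rot: [-3.141, -0.003, -0.191]
contact_force: [-1.0, 0.2, 1.5]
grip_width: 49.7
finger_force: 30.0
time: 8.6
tool_pos: [680.7, 101.3, 129.1]
tcp_rot: [-3.14, -0.007, -0.191]
contact_force: [0.0, 1.3, -4.1]
grip_width: 49.6
finger_force: 30.0
dp [-0.1657  0.1008  0.0178] rv [-0.001 -0.007 -0.151] rows>= 3.1 q6 1.8
```

```bash
python3 -m pendant '{"dp":[[-0.041,0.025,0],[-0.083,0.05,0],[-0.124,0.075,0],[-0.1657,0.1008,0.018],[-0.1657,0.1008,0.018],[-0.1657,0.1008,0.018]],"rotation":[[0,0,-0.04],[0,0,-0.08],[0,0,-0.12],[0,-0.007,-0.151],[0,-0.007,-0.151],[0,-0.007,-0.151]]}'
python3 -c "
from h import *
snap('wrist','w5')
go(499,33.8,30,-2.3)"
```

```text
time: 9.35
tool_pos: [497.7, 33.7, 107.6]
tcp_rot: [-3.141, 0.005, -0.041]
contact_force: [-0.6, -0.7, -3.2]
grip_width: 49.7
finger_force: 30.0
dp [0.0009 0.     0.078 ] rv [-0.001  0.004 -0.   ] rows>= 1.2 q6 1.52
```

View pics/w5.png

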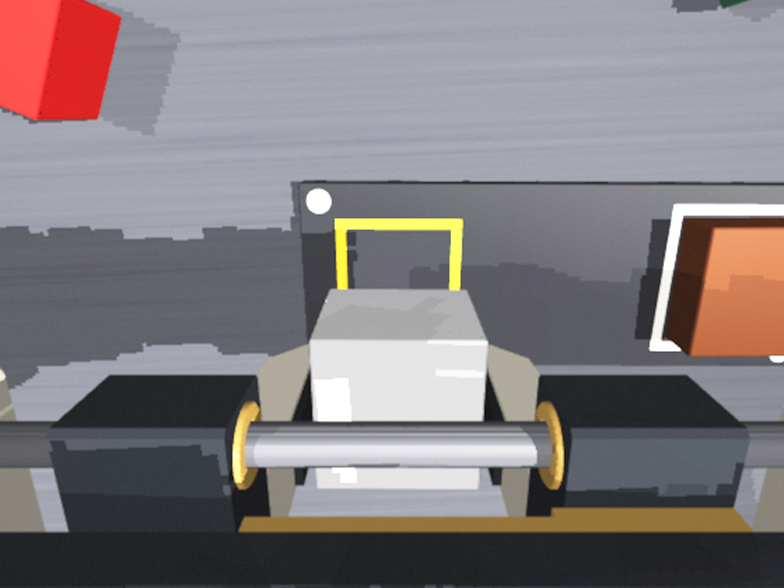

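The yellow outline's far edge runs (334,219)-(463,219). The held block's lower far edge runs (328,290)-(468,290).

```bash
python3 -c "
from h import *
c=np.load('w5.npz');T=c['T'];print(T[:3,3])
a=ray(c,np.array([(334,219),(463,219)])/1.4,10,T);b=ray(c,np.array([(328,290),(468,290)])/1.4,91,T);x=T[:2,0]
print(a[:,:2].mean(0)-32*x,b[:,:2].mean(0)-25*x,np.diff(b,axis=0),np.diff(a,axis=0))"
```

```text
[497.65459351  33.73321402 107.56905393]
[499.87676511  31.99042021] [496.60736279  32.39885657] [[ -2.08982202 -50.6150224    0.        ]] [[-2.70368753e+00 -6.53243809e+01 -2.84217094e-14]]
```

```bash
python3 -m pendant '{"dp":[[0.0025,0,0.045],[0.0025,0,0.07],[0.0025,0,0.077],[0.0025,0,0.079],[0.0025,0,0.0795],[0.0025,0,0.0795]],"rotation":[[0,0.004,0],[0,0.004,0],[0,0.004,0],[0,0.004,0],[0,0.004,0],[0,0.004,0]]}'
```

```text
time: 10.15
tool_pos: [500.5, 33.6, 29.9]
tcp_rot: [-3.141, -0.001, -0.04]
contact_force: [-0.3, -0.2, -3.2]
grip_width: 50.0
finger_force: 30.0
```

```bash
python3 -m pendant '{"dp":[[0,0,0.001],[0,0,0.002],[0,0,0.0025],[0,0,0.0025]],"rotation":[[0,0,0],[0,0,0],[0,0,0],[0,0,0]]}'; python3 -m pendant '{"dp":[[0,0,0.0005],[0,0,0.001],[0,0,0.001]],"rotation":[[0,0,0],[0,0,0],[0,0,0]]}'
```

```text
time: 10.65
tool_pos: [499.9, 33.7, 27.3]
tcp_rot: [-3.141, -0.0, -0.04]
contact_force: [-2.2, 0.4, 5.6]
grip_width: 49.7
finger_force: 30.0
time: 11.02
tool_pos: [499.9, 33.7, 27.2]
tcp_rot: [-3.141, -0.001, -0.04]
contact_force: [-5.2, 0.0, 14.8]
grip_width: 49.9
finger_force: 30.0
```

```bash
python3 -m pendant '{"dp":[[0,0,0],[0,0,0],[0,0,0],[0,0,0]],"rotation":[[0,0,0],[0,0,0],[0,0,0],[0,0,0]]}' 0.085
python3 -m pendant '{"dp":[[0,0,-0.04],[0,0,-0.1],[0,0,-0.113],[0,0,-0.113]],"rotation":[[0,0,0],[0,0,0],[0,0,0],[0,0,0]]}' 0.0918
python3 -c "
from h import *
go(650,-128,140,29)"
```

```text
time: 11.52
tool_pos: [499.8, 33.7, 25.4]
tcp_rot: [-3.141, 0.001, -0.04]
contact_force: [1.2, -0.3, -0.2]
grip_width: 83.1
finger_force: 0.0
time: 12.02
tool_pos: [500.1, 33.6, 138.9]
tcp_rot: [-3.141, -0.001, -0.04]
contact_force: [0.4, 0.0, -0.0]
grip_width: 91.6
finger_force: 0.0
dp [ 0.1563  0.1555 -0.0009] rv [-0.    -0.001 -0.546] rows>= 3.5 q6 1.52
```

```bash
python3 -m pendant '{"dp":[[0.039,0.039,0],[0.078,0.078,0],[0.117,0.117,0],[0.1563,0.1555,0],[0.1563,0.1555,0],[0.1563,0.1555,0],[0.1563,0.1555,0],[0.1563,0.1555,0]],"rotation":[[0,0,-0.17],[0,0,-0.34],[0,0,-0.51],[0,0,-0.68],[0,0,-0.85],[0,0,-1.02],[0,0,-1.19],[0,0,-1.36]]}'
python3 -m pendant '{"dp":[[0,0,0],[0,0,0],[0,0,0],[0,0,0],[0,0,0]],"rotation":[[0,0,-0.17],[0,0,-0.34],[0,0,-0.51],[0,0,-0.68],[0,0,-0.77]]}'
python3 -m pendant '{"dp":[[0,0,0],[0,0,0]],"rotation":[[0,0,0],[0,0,0]]}'
python3 -c "
from h import *
snap('wrist','w6')"
```

```text
time: 13.02
tool_pos: [648.6, -127.8, 135.2]
tcp_rot: [-3.136, -0.001, 1.325]
contact_force: [-0.1, 0.7, 0.3]
grip_width: 92.0
finger_force: 0.0
time: 13.65
tool_pos: [648.6, -127.7, 135.2]
tcp_rot: [-3.138, -0.004, 2.094]
contact_force: [-0.0, -0.1, -0.4]
grip_width: 91.6
finger_force: 0.0
time: 13.9
tool_pos: [649.2, -127.9, 136.9]
tcp_rot: [-3.14, -0.002, 2.088]
contact_force: [-0.8, -0.4, -0.6]
grip_width: 91.7
finger_force: 0.0
```

View pics/w6.png

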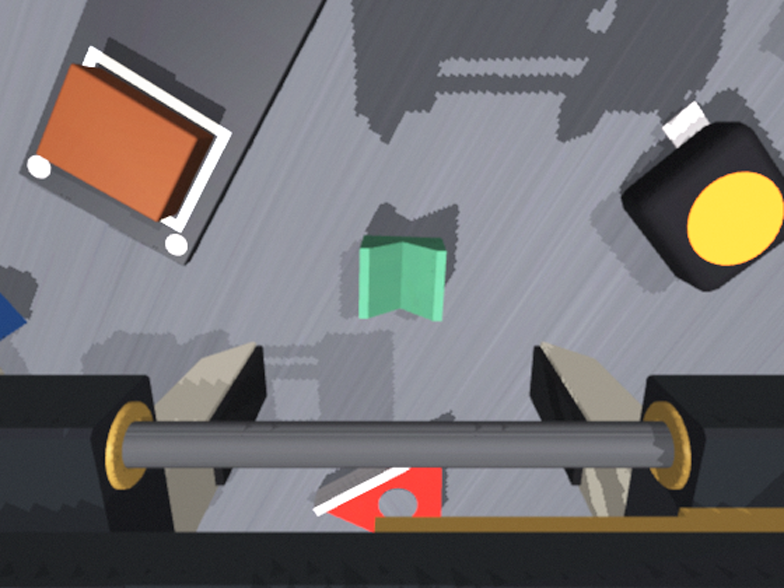

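The green V-block's groove runs along tool x. Its top corners are (359,248), (446,250), (442,320), (360,318).

```bash
python3 -c "
from h import *
c=np.load('w6.npz');T=c['T']
p=rect(ray(c,np.array([(359,248),(446,250),(442,320),(360,318)])/1.4,32,T));print(p)
go(p[0][0],p[0][1],5,p[1]+90)"
```

```text
(array([ 652.9, -130.7]), np.float64(28.2), array([46.3, 40. , 45.5, 39.9]))
dp [-0.0044  0.0018  0.1323] rv [-0.001 -0.002  0.025] rows>= 2.1 q6 -0.83
```

```bash
python3 -m pendant '{"dp":[[-0.005,0.001,0.05],[-0.005,0.001,0.1],[-0.005,0.001,0.131],[-0.005,0.001,0.131]],"rotation":[[0,0,0.025],[0,0,0.025],[0,-0.002,0.025],[0,-0.002,0.025]]}'
python3 -m pendant '{"dp":[[0,0,0],[0,0,0],[0,0,0],[0,0,0],[0,0,0],[0,0,0]],"rotation":[[0,0,0],[0,0,0],[0,0,0],[0,0,0],[0,0,0],[0,0,0]]}' 0.03
python3 -m pendant '{"dp":[[0,0,-0.03],[0,0,-0.08],[0,0,-0.13],[0,0,-0.13],[0,0,-0.13]],"rotation":[[0,0,0],[0,0,0],[0,0,0],[0,0,0],[0,0,0]]}'
python3 -c "
from h import *
go(500,33.7,130,87.7)"
```

```text
time: 14.45
tool_pos: [651.3, -131.3, 4.6]
tcp_rot: [-3.138, -0.003, 2.064]
contact_force: [-0.3, 0.1, 0.4]
grip_width: 91.4
finger_force: 0.0
time: 15.2
tool_pos: [653.2, -131.8, 7.7]
tcp_rot: [3.141, 0.002, 2.065]
contact_force: [-0.9, 0.9, 2.4]
grip_width: 45.8
finger_force: 29.9
time: 15.82
tool_pos: [651.9, -131.3, 135.6]
tcp_rot: [-3.139, -0.001, 2.065]
contact_force: [-0.5, 1.1, -4.6]
grip_width: 45.9
finger_force: 29.9
dp [ 0.2173 -0.0554  0.0059] rv [-0.003 -0.     0.534] rows>= 3.6 q6 -0.81
```

```bash
python3 -m pendant '{"dp":[[0.05,-0.014,0],[0.1,-0.028,0],[0.16,-0.042,0],[0.2173,-0.0554,0],[0.2173,-0.0554,0.006],[0.2173,-0.0554,0.006]],"rotation":[[0,0,0.13],[0,0,0.27],[0,0,0.4],[0,0,0.534],[-0.003,0,0.534],[-0.003,0,0.534]]}'
python3 -m pendant '{"dp":[[0,0,0],[0,0,0]],"rotation":[[0,0,0],[0,0,0]]}'
python3 -c "
from h import *
snap('wrist','w7')
go(500,33.7,70,87.7)"
```

```text
time: 16.58
tool_pos: [500.4, 33.4, 129.5]
tcp_rot: [3.141, 0.001, 1.532]
contact_force: [0.4, -1.9, -4.4]
grip_width: 45.8
finger_force: 29.9
time: 16.82
tool_pos: [501.6, 32.6, 130.7]
tcp_rot: [3.138, 0.0, 1.53]
contact_force: [-0.2, -0.4, -3.5]
grip_width: 45.7
finger_force: 29.9
dp [ 0.001  -0.0018  0.0608] rv [ 0.003  0.    -0.001] rows>= 1.0 q6 -0.05
```

View pics/w7.png

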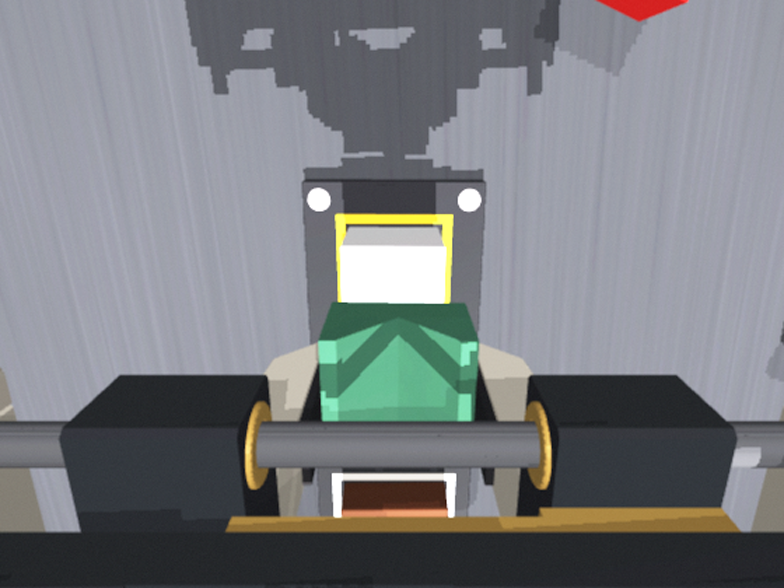

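The riser's top far edge runs (342,245)-(446,245), and the held green block's lower far edge runs (331,304)-(468,304).

```bash
python3 -c "
from h import *
c=np.load('w7.npz');T=c['T']
a=ray(c,np.array([(342,245),(446,245)])/1.4,56,T);b=ray(c,np.array([(331,304),(468,304)])/1.4,123.5,T);x=T[:2,0]
A=a[:,:2].mean(0)-25*x;B=b[:,:2].mean(0)-20*x
print(A,B,'tool shift',T[:2,:2].T@(A-B),np.diff(a,axis=0),np.diff(b,axis=0))"
```

```text
[500.64947753  32.64790574] [502.74697665  32.97033   ] tool shift [-0.40813032 -2.08251038] [[48.75797396 -2.08187683  0.        ]] [[47.33837885 -2.04390793  0.        ]]
```

```bash
python3 -m pendant '{"dp":[[0,-0.002,0.03],[0,-0.002,0.055],[0,-0.002,0.063],[0,-0.002,0.065],[0,-0.002,0.065],[0,-0.002,0.065]],"rotation":[[0.003,0,0],[0.003,0,0],[0.003,0,0],[0.003,0,0],[0.003,0,0],[0.003,0,0]]}'; python3 -m pendant '{"dp":[[0,0,0.001],[0,0,0.002],[0,0,0.002]],"rotation":[[0,0,0],[0,0,0],[0,0,0]]}'
```

```text
time: 17.62
tool_pos: [500.0, 33.4, 66.9]
tcp_rot: [3.139, 0.001, 1.531]
contact_force: [0.0, 0.1, -4.1]
grip_width: 45.9
finger_force: 29.9
time: 18.0
tool_pos: [499.4, 33.5, 64.1]
tcp_rot: [3.141, 0.0, 1.531]
contact_force: [-0.5, -0.3, -3.6]
grip_width: 46.0
finger_force: 29.9
```

```bash
python3 -m pendant '{"dp":[[0,0,0.0005],[0,0,0.001],[0,0,0.001]],"rotation":[[0,0,0],[0,0,0],[0,0,0]]}'; python3 -m pendant '{"dp":[[0,0,0.0003],[0,0,0.0005],[0,0,0.0005]],"rotation":[[0,0,0],[0,0,0],[0,0,0]]}'
```

```text
time: 18.38
tool_pos: [499.4, 33.4, 63.6]
tcp_rot: [3.141, 0.0, 1.531]
contact_force: [-1.8, 0.0, 4.9]
grip_width: 45.8
finger_force: 29.9
time: 18.75
tool_pos: [499.5, 33.5, 63.6]
tcp_rot: [3.14, 0.0, 1.531]
contact_force: [-4.2, 0.0, 9.7]
grip_width: 45.7
finger_force: 29.9
```

```bash
python3 -m pendant '{"dp":[[0,0,0],[0,0,0],[0,0,0],[0,0,0]],"rotation":[[0,0,0],[0,0,0],[0,0,0],[0,0,0]]}' 0.08
python3 -m pendant '{"dp":[[0,0,-0.04],[0,0,-0.07],[0,0,-0.077],[0,0,-0.077]],"rotation":[[0,0,0],[0,0,0],[0,0,0],[0,0,0]]}' 0.0918
python3 -c "
from h import *
snap('wrist','w7b')
go(432,-274,140,62)"
```

```text
time: 19.25
tool_pos: [499.4, 33.4, 62.5]
tcp_rot: [3.141, 0.0, 1.531]
contact_force: [0.3, 0.8, 0.3]
grip_width: 78.6
finger_force: 0.0
time: 19.75
tool_pos: [499.2, 33.5, 139.3]
tcp_rot: [3.141, 0.0, 1.531]
contact_force: [-0.6, 0.2, -1.5]
grip_width: 91.8
finger_force: 0.0
dp [-0.3099 -0.0544 -0.0012] rv [-0.001  0.001  0.449] rows>= 5.0 q6 -0.05
```

```bash
python3 -m pendant '{"dp":[[-0.05,-0.009,0],[-0.1,-0.018,0],[-0.15,-0.027,0],[-0.205,-0.036,0],[-0.26,-0.045,0],[-0.31,-0.0545,0],[-0.31,-0.0545,0],[-0.31,-0.0545,0]],"rotation":[[0,0,0.08],[0,0,0.16],[0,0,0.24],[0,0,0.32],[0,0,0.4],[0,0,0.449],[0,0,0.449],[0,0,0.449]]}'
python3 -c "
from h import *
snap('wrist','w8')
a=cv2.imread('pics/w7b.png');b=cv2.imread('pics/w8.png')
cv2.imwrite('pics/w8c.png',np.hstack([a[150:450,200:600],b[150:450,200:600]]))"
```

```text
time: 20.8
tool_pos: [431.9, -273.3, 138.4]
tcp_rot: [-3.14, -0.001, 1.081]
contact_force: [0.5, -0.3, -0.9]
grip_width: 91.8
finger_force: 0.0
```

View pics/w8c.png

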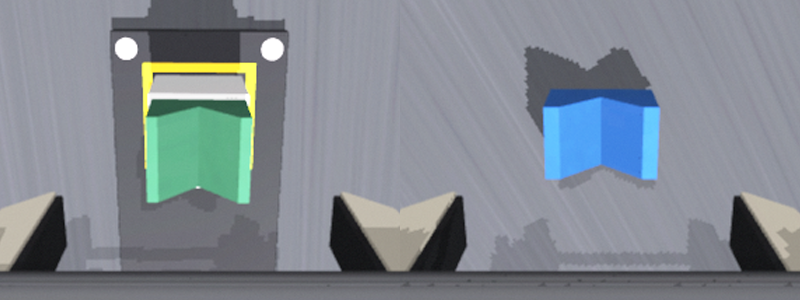

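On the left, the green block sits squarely on the tall riser. On the right, the blue block is aligned with the tool, with top corners at full-picture (343,256), (459,254), (457,330), (345,330).

```bash
python3 -c "
from h import *
c=np.load('w7b.npz');T=c['T']
print('green',rect(ray(c,np.array([(346,265),(452,266),(448,353),(347,352)])/1.4,88,T)))
print('tall far edge',ray(c,np.array([(349,245),(447,245)])/1.4,56,T)[:,:2].mean(0)-25*T[:2,0])
c=np.load('w8.npz');T=c['T']
p=rect(ray(c,np.array([(343,256),(459,254),(457,330),(345,330)])/1.4,42,T));print(p)
go(p[0][0],p[0][1],9,p[1]+90)"
```

```text
green (array([500. ,  34.7]), np.float64(-3.0), array([45.3, 40.9, 45.6, 40.8]))
tall far edge [499.83646174  31.3767541 ]
(array([ 431.3, -279.8]), np.float64(-27.5), array([59.9, 42.4, 60.6, 41.4]))
dp [-0.0066  0.0026  0.1297] rv [-0.002 -0.001 -0.008] rows>= 2.1 q6 -0.23
```

```bash
python3 -m pendant '{"dp":[[-0.007,0.001,0.05],[-0.007,0.001,0.1],[-0.007,0.001,0.129],[-0.007,0.001,0.129]],"rotation":[[0,0,0],[0,0,0],[0,0,-0.008],[0,0,-0.008]]}'
python3 -m pendant '{"dp":[[0,0,0],[0,0,0],[0,0,0],[0,0,0],[0,0,0],[0,0,0]],"rotation":[[0,0,0],[0,0,0],[0,0,0],[0,0,0],[0,0,0],[0,0,0]]}' 0.04
python3 -m pendant '{"dp":[[0,0,-0.03],[0,0,-0.08],[0,0,-0.11],[0,0,-0.11],[0,0,-0.11]],"rotation":[[0,0,0],[0,0,0],[0,0,0],[0,0,0],[0,0,0]]}'
python3 -c "
from h import *
go(492.8,-136,115,87.7)"
```

```text
time: 21.35
tool_pos: [429.3, -278.3, 8.8]
tcp_rot: [-3.137, -0.001, 1.092]
contact_force: [0.4, 0.1, -0.1]
grip_width: 91.6
finger_force: 0.0
time: 22.1
tool_pos: [430.2, -280.9, 11.4]
tcp_rot: [3.14, 0.0, 1.09]
contact_force: [-1.3, 1.8, 5.9]
grip_width: 60.2
finger_force: 30.0
time: 22.72
tool_pos: [429.2, -280.0, 119.0]
tcp_rot: [-3.139, -0.001, 1.09]
contact_force: [-0.3, -0.1, -5.9]
grip_width: 60.1
finger_force: 30.0
dp [ 0.1571 -0.0102  0.0041] rv [-0.002 -0.001 -0.441] rows>= 2.5 q6 -0.25
```

```bash
python3 -m pendant '{"dp":[[0.04,-0.003,0],[0.08,-0.005,0],[0.12,-0.008,0],[0.157,-0.01,0],[0.157,-0.01,0.004],[0.157,-0.01,0.004],[0.157,-0.01,0.004]],"rotation":[[0,0,-0.11],[0,0,-0.22],[0,0,-0.33],[0,0,-0.441],[-0.002,0,-0.441],[-0.002,0,-0.441],[-0.002,0,-0.441]]}'
python3 -c "
from h import *
snap('wrist','w9')
go(492.8,-136,50,87.7)"
```

```text
time: 23.6
tool_pos: [493.3, -137.7, 115.9]
tcp_rot: [3.141, 0.001, 1.529]
contact_force: [-0.2, 0.9, -5.6]
grip_width: 59.4
finger_force: 30.0
dp [ 0.0018 -0.0008  0.0662] rv [ 0.002  0.001 -0.002] rows>= 1.1 q6 -0.38
```

View pics/w9.png

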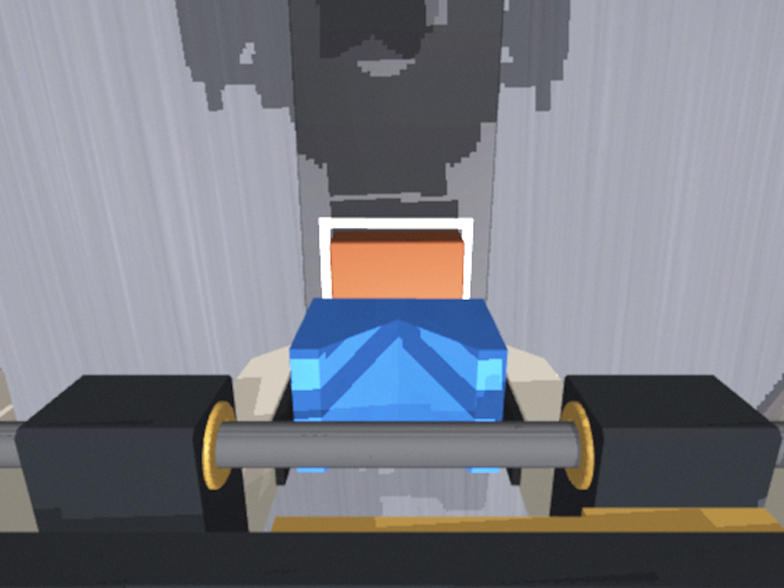

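The low riser's top far edge runs (331,240)-(464,240), and the held blue block's lower far edge runs (310,299)-(486,299).

```bash
python3 -c "
from h import *
c=np.load('w9.npz');T=c['T']
a=ray(c,np.array([(331,240),(464,240)])/1.4,35,T);b=ray(c,np.array([(310,299),(486,299)])/1.4,105,T);x=T[:2,0]
A=a[:,:2].mean(0)-25*x;B=b[:,:2].mean(0)-20*x
print(A,B,'tool shift',T[:2,:2].T@(A-B),np.diff(a,axis=0),np.diff(b,axis=0))"
```

```text
[ 493.79017503 -136.77441225] [ 493.848646   -136.81309949] tool shift [ 0.03621166 -0.06003554] [[63.82005199 -2.7410241   0.        ]] [[61.97513194 -2.67498732  0.        ]]
```

```bash
python3 -m pendant '{"dp":[[0.0005,0,0.035],[0.0005,0,0.058],[0.0005,0,0.066],[0.0005,0,0.067],[0.0005,0,0.067],[0.0005,0,0.067]],"rotation":[[0.002,0,0],[0.002,0,0],[0.002,0,0],[0.002,0,0],[0.002,0,0],[0.002,0,0]]}'; python3 -m pendant '{"dp":[[0,0,0.001],[0,0,0.0015],[0,0,0.0015]],"rotation":[[0,0,0],[0,0,0],[0,0,0]]}'
```

```text
time: 24.4
tool_pos: [494.6, -136.8, 50.5]
tcp_rot: [3.139, 0.002, 1.531]
contact_force: [0.5, -0.5, -5.9]
grip_width: 59.5
finger_force: 30.0
time: 24.78
tool_pos: [494.1, -136.5, 48.2]
tcp_rot: [3.141, 0.001, 1.531]
contact_force: [0.5, 0.1, -5.1]
grip_width: 59.7
finger_force: 30.0
```

```bash
python3 -m pendant '{"dp":[[0,0,0.0007],[0,0,0.0012],[0,0,0.0012]],"rotation":[[0,0,0],[0,0,0],[0,0,0]]}'; python3 -m pendant '{"dp":[[0,0,0.0005],[0,0,0.001],[0,0,0.001]],"rotation":[[0,0,0],[0,0,0],[0,0,0]]}'
```

```text
time: 25.15
tool_pos: [494.0, -136.5, 46.9]
tcp_rot: [3.141, 0.001, 1.531]
contact_force: [0.0, -0.6, -5.6]
grip_width: 60.0
finger_force: 30.0
time: 25.52
tool_pos: [494.1, -136.5, 46.4]
tcp_rot: [3.141, 0.001, 1.531]
contact_force: [-1.4, 0.5, 2.9]
grip_width: 59.6
finger_force: 30.0
```

```bash
python3 -m pendant '{"dp":[[0,0,0],[0,0,0],[0,0,0]],"rotation":[[0,0,0],[0,0,0],[0,0,0]]}' 0.09
python3 -m pendant '{"dp":[[0,0,-0.04],[0,0,-0.1],[0,0,-0.15],[0,0,-0.15],[0,0,-0.15]],"rotation":[[0,0,0],[0,0,0],[0,0,0],[0,0,0],[0,0,0]]}' 0.0918
python3 -c "
from h import *
snap('wrist','w9b')
go(440,366,210,7)"
```

```text
time: 25.9
tool_pos: [494.3, -136.6, 46.0]
tcp_rot: [3.141, 0.001, 1.531]
contact_force: [-0.4, 0.5, 0.1]
grip_width: 85.1
finger_force: 0.0
time: 26.52
tool_pos: [493.6, -136.2, 195.3]
tcp_rot: [-3.141, 0.001, 1.531]
contact_force: [0.4, 0.5, -1.1]
grip_width: 92.1
finger_force: 0.0
dp [ 0.4995 -0.0733 -0.0152] rv [-2.000e-03  1.000e-03  1.409e+00] rows>= 8.1 q6 -0.38
```

```bash
python3 -m pendant '{"dp":[[0.058,-0.009,-0.002],[0.116,-0.018,-0.004],[0.174,-0.027,-0.006],[0.232,-0.036,-0.008],[0.29,-0.045,-0.01],[0.348,-0.053,-0.012],[0.406,-0.062,-0.014],[0.45,-0.068,-0.015]],"rotation":[[0,0,0.165],[0,0,0.33],[0,0,0.495],[0,0,0.66],[0,0,0.825],[0,0,0.99],[0,0,1.155],[0,0,1.3]]}'
python3 -c "
from h import *
go(440,366,210,7)"
```

```text
time: 27.58
tool_pos: [443.2, 316.6, 208.7]
tcp_rot: [3.14, 0.003, 0.227]
contact_force: [1.5, -0.2, -0.9]
grip_width: 91.3
finger_force: 0.0
dp [ 0.008  -0.0489 -0.0014] rv [0.002 0.003 0.104] rows>= 0.8 q6 1.82
```

```bash
python3 -m pendant '{"dp":[[0.004,-0.025,-0.001],[0.008,-0.049,-0.001],[0.008,-0.049,-0.001],[0.008,-0.049,-0.001]],"rotation":[[0,0,0.05],[0.002,0.003,0.1],[0.002,0.003,0.1],[0.002,0.003,0.1]]}'
python3 -c "
from h import *
snap('wrist','w10')
"
```

```text
time: 28.08
tool_pos: [440.3, 364.0, 210.2]
tcp_rot: [3.141, -0.001, 0.133]
contact_force: [0.1, 0.2, -0.2]
grip_width: 92.0
finger_force: 0.0
```

View pics/w10.png

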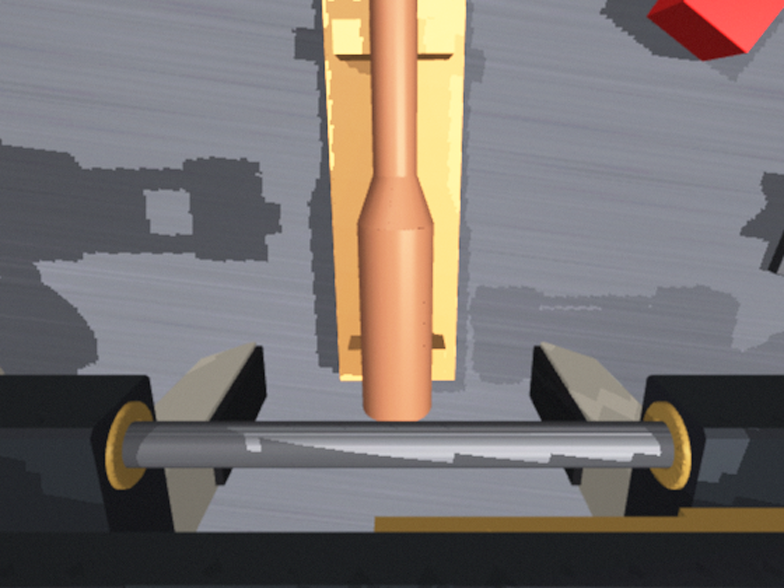

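In this wrist view:
- **Cone start (stem x=0):** silhouette edges (359,226) and (433,229).
- **Cone end (x=30):** (372,177) and (417,177).
- **Thick end:** near (397.5,413).

```bash
python3 -c "
from h import *
c=np.load('w10.npz');T=c['T']
p=ray(c,np.array([(396,228),(394.5,177),(394,20),(397.5,405)])/1.4,52,T)[:,:2];print(p.round(1))
d=p[0]-p[3];d=p[2]-p[3];d/=np.linalg.norm(d);print('ang',np.degrees(np.arctan2(d[1],d[0])),[(q-p[0])@d for q in p])
w=ray(c,np.array([(359,227),(433,228)])/1.4,52,T);print(np.linalg.norm(w[1]-w[0]))
b=p[:2].mean(0)-15*d-23*d-T[:2,0]*1-T[:2,1]*1.3;print('balance',b)
go(b[0],b[1],34,np.degrees(np.arctan2(d[1],d[0])))
g=np.load('w9b.npz');T=g['T'];cv2.imwrite('pics/c9.png',cv2.imread('pics/w9b.png')[130:480,150:650])"
```

```text
[[457.7 366. ]
 [489.  371. ]
 [574.9 382.6]
 [332.1 348.3]]
ang 8.04985413376043 [np.float64(0.0), np.float64(31.6947102136128), np.float64(118.3839139995291), np.float64(-126.88585541597737)]
46.667128555900526
balance [434.59824451 364.33240286]
dp [-0.0061 -0.0013  0.1766] rv [-0.    -0.002 -0.008] rows>= 2.8 q6 1.99
```

View pics/c9.png

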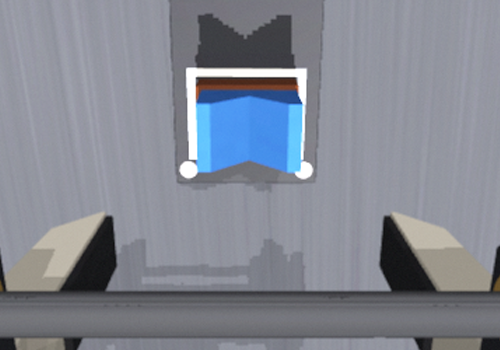

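```bash
python3 -m pendant '{"dp":[[-0.006,-0.001,0.05],[-0.006,-0.001,0.1],[-0.006,-0.001,0.15],[-0.006,-0.001,0.17],[-0.006,-0.001,0.1766],[-0.006,-0.001,0.1766],[-0.006,-0.001,0.1766]],"rotation":[[0,0,-0.008],[0,0,-0.008],[0,0,-0.008],[0,0,-0.008],[0,-0.002,-0.008],[0,-0.002,-0.008],[0,-0.002,-0.008]]}'
python3 -m pendant '{"dp":[[0,0,0],[0,0,0],[0,0,0],[0,0,0],[0,0,0],[0,0,0],[0,0,0]],"rotation":[[0,0,0],[0,0,0],[0,0,0],[0,0,0],[0,0,0],[0,0,0],[0,0,0]]}' 0.03
```

```text
time: 29.0
tool_pos: [435.9, 365.6, 36.2]
tcp_rot: [-3.139, -0.003, 0.14]
contact_force: [0.4, -0.2, -0.4]
grip_width: 91.9
finger_force: 0.0
time: 29.88
tool_pos: [435.1, 364.9, 34.9]
tcp_rot: [-3.141, -0.001, 0.141]
contact_force: [0.7, -5.0, 2.3]
grip_width: 47.8
finger_force: 30.0
```

```bash
python3 -m pendant '{"dp":[[0,0,-0.01],[0,0,-0.03],[0,0,-0.06],[0,0,-0.09],[0,0,-0.12],[0,0,-0.12],[0,0,-0.12]],"rotation":[[0,0,0],[0,0,0],[0,0,0],[0,0,0],[0,0,0],[0,0,0],[0,0,0]]}'
python3 -c "
from h import *
go(496,-74.5,150,88)"
```

```text
time: 30.75
tool_pos: [434.0, 364.8, 153.3]
tcp_rot: [-3.141, 0.001, 0.141]
contact_force: [-0.5, -0.3, -7.1]
grip_width: 47.9
finger_force: 30.0
dp [-2.000e-04  4.437e-01  3.200e-03] rv [-1.000e-03  1.000e-03 -1.395e+00] rows>= 7.5 q6 1.99
```

```bash
python3 -m pendant '{"dp":[[0,0.02,0],[0,0.05,0],[0,0.09,0],[0,0.13,0],[0,0.17,0],[0,0.21,0],[0,0.25,0],[0,0.29,0]],"rotation":[[0,0,-0.07],[0,0,-0.17],[0,0,-0.29],[0,0,-0.41],[0,0,-0.53],[0,0,-0.65],[0,0,-0.77],[0,0,-0.89]]}'
python3 -c "
from h import *
go(496,-74.5,150,88)"
```

```text
time: 31.75
tool_pos: [474.7, 76.8, 152.8]
tcp_rot: [-3.139, -0.0, 1.035]
contact_force: [0.9, 0.2, -6.8]
grip_width: 47.6
finger_force: 30.0
dp [-0.1192  0.0957  0.0026] rv [-0.003 -0.001 -0.501] rows>= 2.7 q6 0.54
```

```bash
python3 -m pendant '{"dp":[[-0.03,0.024,0],[-0.06,0.048,0],[-0.09,0.072,0],[-0.11,0.09,0],[-0.1192,0.0957,0.0026],[-0.1192,0.0957,0.0026],[-0.1192,0.0957,0.0026]],"rotation":[[0,0,-0.12],[0,0,-0.24],[0,0,-0.36],[0,0,-0.46],[-0.003,-0.001,-0.501],[-0.003,-0.001,-0.501],[-0.003,-0.001,-0.501]]}'
python3 -c "
from h import *
snap('scene','s2',1);snap('wrist','w11')
i=cv2.imread('pics/w11.png');s=cv2.imread('pics/s2.png')[100:280,150:350];s=cv2.resize(s,(400,360),interpolation=cv2.INTER_CUBIC)
w=cv2.resize(i,(400,300));cv2.imwrite('pics/c11.png',np.hstack([s,np.vstack([w,np.zeros((60,400,3),np.uint8)])]))
go(496,-74.5,78,88)"
```

```text
time: 32.62
tool_pos: [495.8, -72.7, 150.9]
tcp_rot: [3.14, -0.001, 1.531]
contact_force: [-0.5, 0.6, -5.9]
grip_width: 47.7
finger_force: 30.0
dp [-0.0019 -0.0003  0.0734] rv [ 0.003 -0.    -0.004] rows>= 1.2 q6 -0.26
```

View pics/c11.png

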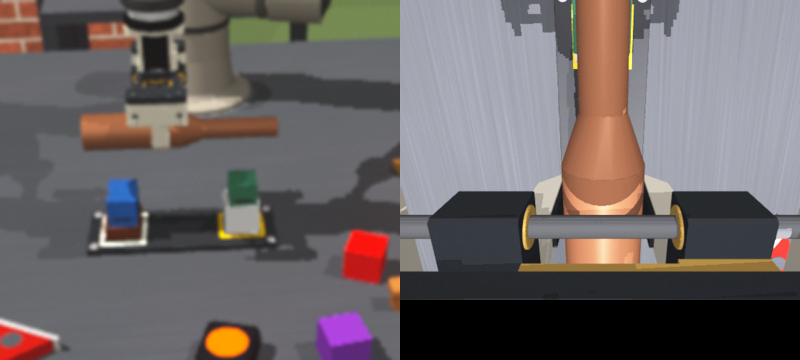

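The stem hangs level over both blocks, thick end over the blue one. Next I'll lower it gently.

```bash
python3 -m pendant '{"dp":[[-0.0015,0,0.015],[-0.0015,0,0.035],[-0.0015,0,0.05],[-0.0015,0,0.06],[-0.0015,0,0.066],[-0.0015,0,0.07],[-0.0015,0,0.072],[-0.0015,0,0.073]],"rotation":[[0.003,0,-0.002],[0.003,0,-0.002],[0.003,0,-0.002],[0.003,0,-0.002],[0.003,0,-0.002],[0.003,0,-0.002],[0.003,0,-0.002],[0.003,0,-0.002]]}'
python3 -m pendant '{"dp":[[0,0,0.001],[0,0,0.002],[0,0,0.003],[0,0,0.004],[0,0,0.004]],"rotation":[[0,0,0],[0,0,0],[0,0,0],[0,0,0],[0,0,0]]}'
```

```text
time: 33.72
tool_pos: [496.8, -75.0, 78.9]
tcp_rot: [3.14, 0.0, 1.534]
contact_force: [-0.5, 0.8, -6.8]
grip_width: 47.4
finger_force: 30.0
time: 34.35
tool_pos: [496.6, -74.9, 74.6]
tcp_rot: [3.141, 0.0, 1.534]
contact_force: [0.5, -1.0, -5.7]
grip_width: 47.5
finger_force: 30.0
```

```bash
python3 -m pendant '{"dp":[[0,0,0.0005],[0,0,0.001],[0,0,0.0015],[0,0,0.0015]],"rotation":[[0,0,0],[0,0,0],[0,0,0],[0,0,0]]}'; python3 -m pendant '{"dp":[[0,0,0.0005],[0,0,0.001],[0,0,0.001]],"rotation":[[0,0,0],[0,0,0],[0,0,0]]}'
```

```text
time: 34.85
tool_pos: [496.6, -74.9, 73.2]
tcp_rot: [3.141, 0.0, 1.534]
contact_force: [0.4, -0.0, -5.9]
grip_width: 47.6
finger_force: 30.0
time: 35.22
tool_pos: [496.7, -75.0, 72.6]
tcp_rot: [3.141, 0.0, 1.534]
contact_force: [-2.9, -0.1, 0.5]
grip_width: 47.5
finger_force: 30.0
```

```bash
python3 -m pendant '{"dp":[[0,0,0.0003],[0,0,0.0007],[0,0,0.0007]],"rotation":[[0,0,0],[0,0,0],[0,0,0]]}'; python3 -c "
from h import *
print(get_obs()['moment'])"
```

```text
time: 35.6
tool_pos: [496.7, -75.0, 72.5]
tcp_rot: [3.14, 0.001, 1.534]
contact_force: [-5.1, 0.8, 8.4]
grip_width: 47.5
finger_force: 30.0
[ 0.15485372  0.6093722  -0.00146264]
```

```bash
python3 -m pendant '{"dp":[[0,0,0],[0,0,0],[0,0,0],[0,0,0],[0,0,0]],"rotation":[[0,0,0],[0,0,0],[0,0,0],[0,0,0],[0,0,0]]}' 0.088
python3 -m pendant '{"dp":[[0,0,-0.02],[0,0,-0.05],[0,0,-0.1],[0,0,-0.15],[0,0,-0.15],[0,0,-0.15]],"rotation":[[0,0,0],[0,0,0],[0,0,0],[0,0,0],[0,0,0],[0,0,0]]}'
python3 -m pendant '{"dp":[[-0.05,0,-0.02],[-0.1,0,-0.03],[-0.15,0,-0.04],[-0.2,0,-0.04],[-0.2,0,-0.04],[-0.2,0,-0.04]],"rotation":[[0,0,0],[0,0,0],[0,0,0],[0,0,0],[0,0,0],[0,0,0]]}'
python3 -c "
from h import *
snap('scene','s3',1);snap('wrist','w12',1);snap('top','t3',1)
s=cv2.resize(cv2.imread('pics/s3.png')[150:270,170:310],(467,400),interpolation=cv2.INTER_CUBIC)
t=cv2.resize(cv2.imread('pics/t3.png')[210:300,230:380],(333,200),interpolation=cv2.INTER_CUBIC)
w=cv2.resize(cv2.imread('pics/w12.png'),(333,200))
cv2.imwrite('pics/c12.png',np.hstack([s,np.vstack([t,w])]))"
```

```text
time: 36.22
tool_pos: [496.7, -75.0, 71.5]
tcp_rot: [3.141, 0.0, 1.534]
contact_force: [0.9, -0.6, -0.3]
grip_width: 87.1
finger_force: 0.0
time: 36.98
tool_pos: [496.0, -74.8, 220.8]
tcp_rot: [-3.141, 0.0, 1.534]
contact_force: [-0.2, -0.1, -0.2]
grip_width: 88.0
finger_force: 0.0
time: 37.72
tool_pos: [488.5, -274.1, 259.8]
tcp_rot: [-3.14, -0.002, 1.533]
contact_force: [-0.8, -0.6, 0.0]
grip_width: 88.2
finger_force: 0.0
```

View pics/c12.png

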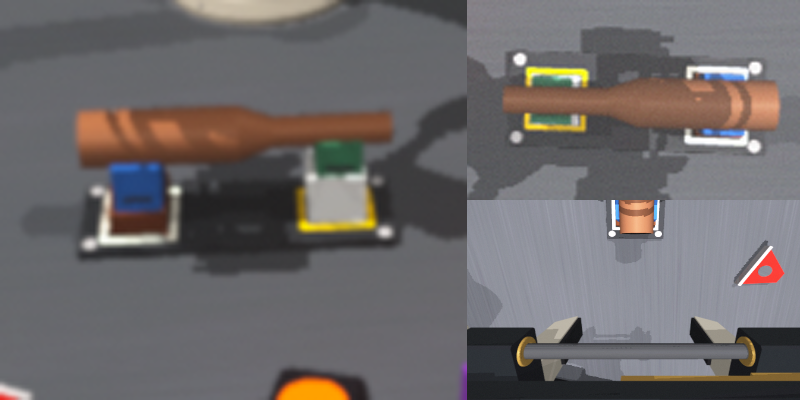

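```bash
python3 -c "
from h import *
c=np.load('t3.npz');p=ray(c,[(246.2,254.6),(370.5,256.8)],89);print(p,p.mean(0),np.linalg.norm(p[0]-p[1]))"
```

```text
[[ 499.623956     83.44295514   89.        ]
 [ 493.14572803 -183.09449505   89.        ]] [496.38484201 -49.82576996  89.        ] 266.61616565140423
```

The stem's midpoint measures (496,-50) against a target of (496,-51.5). It lies level, released and at rest, so I'm handing the job in.

```bash
python3 -c "
from plant import workorder
print(workorder.close_job())"
```

```text
the job is handed in; nothing more can be done
None
```

I built both supports on their outlines and laid the stem level in the two grooves, thick end in the blue block, sticking out evenly (midpoint about 2 mm off centre). The job was handed in at about 38 s with the gripper clear, and no verdict came back.

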